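# Gather the loose bottle caps in the pouring corner of a tote and hold it tipped

## Task

Put the stray blue bottle cap that lies on the bench into the amber tote with the other three, and let go of it. Then take the tote by its rim and tip it towards its pouring corner, the cut-off one with the low lip, until all four caps have slid down and sit bunched in that corner, not strung out along a wall; finish while still holding the tote, motionless and clearly tipped, about where it stood, so that I can pick the caps out of the corner. Nothing but your gripper may hold it up (its low corner may stay on the bench or hang clear), and leave the other things on the bench where they are.

Things in the scene. Friction and masses are not known exactly. Their poses are not given: they have to be found in the camera images.
- tote_center (a point): centre of the loose amber open tote, 35 mm above its underside; z up. Over the rim it is 190 mm (x) by 280 mm (y), 70 mm high, about 0.3 kg; inside 166 by 256 mm, upright walls. Inner floor 29 mm below this point, rim top 35 mm above. The rim is 12 mm thick, 20 mm high, inner face flush with the wall, centre line at x = +-89 mm, y = +-134 mm, textured; none at the cut corner (-x, +y)
- tote_lip (a point): middle of the tote's pouring corner, on the inner face of its wall, 12 mm above the inner floor: (-60.5, +105.5, -17) mm from the tote's centre, same axes. This corner (-x, +y) is cut off at 45 degrees, 45 mm off each inner side; its wall is only 46 mm high, with a flared lip
- tote: the same tote, origin at the centre of its underside, same axes. Floor and walls are slippery (friction about 0.2): a cap starts to slide at 9 to 14 degrees of slope, but along a wall only when the tote is tipped some 25 degrees or more towards the cut corner
- cap1_center (a point): centre (half-way up) of a cap that starts loose inside the tote: blue ribbed plastic screw cap of a laboratory bottle, a disc 40 mm across and 25 mm high, about 12 g, lying flat
- cap2_center (a point): centre (half-way up) of a cap that starts loose inside the tote: blue ribbed plastic screw cap of a laboratory bottle, a disc 40 mm across and 25 mm high, about 12 g, lying flat
- cap3_center (a point): centre (half-way up) of a cap that starts loose inside the tote: blue ribbed plastic screw cap of a laboratory bottle, a disc 40 mm across and 25 mm high, about 12 g, lying flat
- stray_cap_center (a point): centre (half-way up) of the stray cap, which starts on the bench to the left or right of the tote: blue ribbed plastic screw cap of a laboratory bottle, a disc 40 mm across and 25 mm high, about 12 g, lying flat
- cap1: the same cap as a body, origin at the centre of its underside, z up
- cap2: the same cap as a body, origin at the centre of its underside, z up
- cap3: the same cap as a body, origin at the centre of its underside, z up
- stray_cap: the same cap as a body, origin at the centre of its underside, z up
- timer: bystander: white square bench timer, 66 x 66 x 17 mm, lying on the bench on the other side of the tote from the stray cap; origin under its centre
- tube_rack: bystander: white rack of blood tubes, 80 x 220 mm (x, y), 100 mm high with the tubes, beyond the tote; origin under its centre
- bottle: bystander: closed amber bottle with a blue cap of its own, 56 mm across, 105 mm high; origin under its centre
- beaker: bystander: glass beaker, 64 mm across, 85 mm high; origin under its centre
- slide_box: bystander: flat teal box for microscope slides, 88 x 182 x 34 mm; origin under its centre
- marker_pen: bystander: black and red marker pen, 143 mm long, 13 mm thick, lying along its x; origin under its middle
There are look-alikes about, which are no part of the job. Leave any red look-alike of the stray_cap alone. What is shaped like the cap2 but pink is not meant.

How it is judged:
On the way, in this order (a step that is already met when the one before it is completed fails the run):
1. the stray cap lies in the tote with the others, let go, and the tote still stands flat (x of stray_cap_center in the frame of tote_center between -0.085 and 0.085 m and y of stray_cap_center in the frame of tote_center between -0.13 and 0.13 m and z of stray_cap_center in the frame of tote_center between -0.04 and 0.025 m and contact force between stray_cap and the fingers below 0.05 N and linear speed of stray_cap below 0.05 m/s and angle between tote_center's own z axis and vertical below 0.15 rad), for 0.2 s.
2. the tote is tipped at least 20 degrees in the gripper (angle between tote_center's own z axis and vertical above 0.35 rad and contact force between the fingers and tote above 1 N), for 0.2 s.
At the end, for the whole second after the job is handed in: Fingers hold the tote (over 1 N), still, tipped 20 to 55 degrees, within 300 mm of where it stood; all four caps at rest inside, each centre within 120 mm of the middle of the pouring corner and untouched by the fingers; no bystander touches the tote. Its low corner may rest on the bench (all of step 2 and angle between tote_center's own z axis and vertical below 0.96 rad and linear speed of tote below 0.02 m/s and distance of tote_center from where it was at the start of the episode below 0.3 m and x of cap1_center in the frame of tote_center between -0.085 and 0.085 m and y of cap1_center in the frame of tote_center between -0.13 and 0.13 m and z of cap1_center in the frame of tote_center between -0.04 and 0.025 m and distance between each of cap1_center, cap2_center, cap3_center, stray_cap_center and tote_lip below 0.12 m and linear speed of each of cap1, cap2, cap3, stray_cap below 0.03 m/s and contact force between each of cap1, cap2, cap3, stray_cap and the fingers below 0.05 N and x of cap2_center in the frame of tote_center between -0.085 and 0.085 m and y of cap2_center in the frame of tote_center between -0.13 and 0.13 m and z of cap2_center in the frame of tote_center between -0.04 and 0.025 m and x of cap3_center in the frame of tote_center between -0.085 and 0.085 m and y of cap3_center in the frame of tote_center between -0.13 and 0.13 m and z of cap3_center in the frame of tote_center between -0.04 and 0.025 m and x of stray_cap_center in the frame of tote_center between -0.085 and 0.085 m and y of stray_cap_center in the frame of tote_center between -0.13 and 0.13 m and z of stray_cap_center in the frame of tote_center between -0.04 and 0.025 m and contact force between tote and timer below 0.05 N and contact force between tote and tube_rack below 0.05 N and contact force between tote and bottle below 0.05 N and contact force between tote and beaker below 0.05 N and contact force between tote and slide_box below 0.05 N and contact force between tote and marker_pen below 0.05 N); the arm keeps its last pose, push and grip.
It fails at once if a bystander is shifted by more than 30 mm or tipped over (distance of any of timer, tube_rack, bottle, beaker, slide_box, marker_pen from where it was at the start of the episode above 0.03 m or angle between any of timer, tube_rack, bottle, beaker, slide_box, marker_pen's own z axis and vertical above 0.5 rad).
It also fails if it takes over 72 s, if anything falls off the work surface, if the arm or the gripper's body presses on something with over 40 N, if the wrist force passes 120 N, or if a joint passes its speed limit or range.

## Robot

A 6-joint arm with a two-finger parallel gripper is mounted at the origin on the work surface. World frame = base frame: x ahead of the robot, y to its left, z up, the work surface at z = 0. Lengths are in m, angles in rad, forces in N, time in s.
With the tool pointing down it reaches from about 0.25 to 0.725 m from the base axis. Payload 4 kg.
Tool frame: the origin (TCP) lies on the centre line of the jaws, within the pads' length; the fingertips stand 17 mm ahead of it and the grasp point (between the pads) lies 2 mm behind it; z points along the fingers, y is the line along which they close (so a half turn about z gives the same grasp; the last joint's range is limited). The gripper opens to 85 mm and grips with 20 to 120 N. Pads are 22 mm wide; open, the fingers measure 114 mm over their backs; the gripper's body (76 mm by 85 mm) begins 54 mm behind the grasp point. The pads swing forward as they close: fully open they stand 13 mm farther back than shut.
Start: joints at [-1.237, 0.241, 0.005, 1.335, 0, 1.571], TCP at [0.164, -0.472, 0.248] pointing down, gripper open.
Joint ranges: [-2.72, 2.72], [-1.05, 1.87], [-1.09, 1.28], [-1.99, 2.15], [-1.42, 1.44], [-3.14, 3.14]. Speed limits (rad/s): [2.79, 2.79, 3.14, 3.14, 3.14, 3.14].

## Interface

Orientations are given as a unit quaternion [x, y, z, w].
In Python, from workcell import get_obs, imaging, order gives the robot as it stands.
- The arm moves only by the tool apply_moves, never from a script. Its argument "targets" is a list that holds one entry, the list of rows, each a list of 5 numbers: the shift along the world's x, y, z in units of 40 mm (1.0 is 40 mm), then the turn about the world's z in degrees, then the gripper command: -1 is shut, 1 is fully open, values between are in proportion. In form: [[[dx, dy, dz, turn, fingers], ...]]. A call has 1 to 8 rows; each row shifts and turns the commanded pose from where the row before left it; what a row does not reach is not made up. A row lasts 1/12 s, in which the tool goes at most 41.7 mm and 7.16 degrees, less where a joint would pass 70% of its speed; a pose out of reach is approached as far as the arm can. A call is refused whole if a number of a shift passes 1 or a number of a turn 7.16, either way. A call with a gripper value outside its range is refused whole. The fingers move at their own pace and stop on an object; the grip force is fixed at half the most. Time passes only in rows, so rows that do not move let the fingers close. It gives the time, the measured TCP pose, the force, the opening and the grip force at its end, in the units of the state.
- get_obs(): the state, without advancing time (a new reading comes with each control period).
- imaging.camera(name): name is "scene" or "top" or "wrist"; returns (picture, depth): 384x512x3 uint8, blue, green, red; 384x512 float32, m along the optical axis (not along the pixel's ray), 0 where there is no reading.
- imaging.get_calibration(name): a dict with "camera_matrix" (3x3 intrinsics, pixels), "k1" (the pictures are not rectified: a ray, as slopes to the right and down, at radius r is drawn at 1 + k1 r^2 times it, then the intrinsics apply), "eye" and "rotation" of the camera in the world; the wrist camera has in their place "hand_eye" (4x4, takes a point from camera to tool coordinates, whose origin is the TCP and whose axes are the flange's). Camera axes: x right, y down, z forward; pixel columns grow to the right and rows downward; lengths in m; the calibration is good to about 2 mm. A picture is of the moment at which its call begins: read the wrist's pose just before it. get_calibration takes no time and is no camera call.
- order.job_done(): hands the job in; it is judged then, once.
The state is a dict: "clock": time; "joint_pos": joint angles; "joint_vel": joint speeds; "tau": joint torques, N m; "eef_pos": TCP position; "tool_rot": TCP orientation; "ft_force": force on the tool from outside, world axes, zero at the start; "ft_torque": the same for the moment, N m; "grip_width": finger opening in m; "grasp_force": force on a finger pad.
Only numpy, scipy, OpenCV 4.12 (cv2) and the standard library are available. Lean on these libraries where they do the work, as an engineer would, in place of code of your own. Each camera call takes 0.05 s, during which the arm holds its last target. There are 200 camera calls.

## Working session

There is one attempt and no reset: what is moved stays moved. The work goes in short steps, Python scripts to look and compute and a tool call to move; the robot and the scene stay as the last step left them, time stands still between calls to the robot, and variables do not carry over. Pictures are saved under pics/ and viewed, at most 11 in all, crops included, and the job is handed in when it is done.

Besides the shell and the picture viewer there is one more tool, called after ">>>" as name([rows], argument=value, ...), one row to a line, values as JSON. apply_moves: Moves the arm, as the interface text tells. Its arguments: {"type":"object","properties":{"targets":{"type":"array","items":{"type":"array","items":{"type":"array","items":{"type":"number"}}}}},"required":["targets"]}

```bash
mkdir -p pics; cat > h.py <<'E'
import numpy as np, cv2
from workcell import get_obs, imaging, order
from scipy.spatial.transform import Rotation as R
def cam(name,fn=None,pts=()):
    o=get_obs(); im,d=imaging.camera(name); c=imaging.get_calibration(name)
    np.savez(f'{name}.npz',im=im,d=d,p=o['eef_pos'],q=o['tool_rot'])
    if fn: cv2.imwrite('pics/'+fn,im)
    return im,d
def rays(name,px):
    c=imaging.get_calibration(name); K=np.array(c['camera_matrix']); px=np.atleast_2d(np.array(px,float))
    n=cv2.undistortPoints(px.reshape(-1,1,2),K,np.array([c['k1'],0,0,0,0.])).reshape(-1,2)
    v=np.c_[n,np.ones(len(n))]
    if name=='wrist':
        z=np.load('wrist.npz'); H=np.array(c['hand_eye']); Rt=R.from_quat(z['q']).as_matrix()
        return Rt@H[:3,3]+z['p'], v@(Rt@H[:3,:3]).T
    return np.array(c['eye']), v@np.array(c['rotation']).T
def atz(name,px,h):
    e,v=rays(name,px); return e+v*((h-e[2])/v[:,2])[:,None]
def dep(name,px):
    e,v=rays(name,px); d=np.load(f'{name}.npz')['d']
    return np.array([e+v[i]*d[int(p[1]),int(p[0])] for i,p in enumerate(np.atleast_2d(px))])
E
python3 - <<'E'
from h import *
o=get_obs();print(o)
for n in('top','scene'):
    cam(n,n+'0.png'); c=imaging.get_calibration(n); print(n,c['eye'])
print(imaging.get_calibration('wrist')['hand_eye'])
E
```

```text
{'clock': 0.0, 'joint_pos': array([-1.23697754e+00,  2.41409267e-01,  3.69742663e-03,  1.33521174e+00,
        9.26134823e-06,  1.57078085e+00]), 'joint_vel': array([-0.00030187, -0.00073494, -0.00058564, -0.00096406,  0.00065449,
       -0.00098996]), 'tau': array([-1.49772509e-04, -3.72317255e+01,  2.52408671e+01,  1.68068981e-02,
        2.10530823e-05, -1.37491921e-05]), 'eef_pos': array([ 0.16362799, -0.47181792,  0.24740456]), 'tool_rot': array([ 9.86101093e-01,  1.66143023e-01, -1.72131811e-04, -1.04961668e-03]), 'ft_force': array([-0.0224348 , -0.99451388, -0.07950143]), 'ft_torque': array([ 0.00623305, -0.00056948, -0.02905144]), 'grasp_force': 0.0, 'grip_width': 0.08529105254118552}
top [0.34227701 0.0031319  1.29886362]
scene [1.1876877  0.73327192 0.78481505]
[[-1.34931890e-05 -9.59965483e-01 -2.80118316e-01  7.07876934e-02]
 [ 9.99999946e-01  7.87053494e-05 -3.17892840e-04 -1.06158306e-03]
 [ 3.27212964e-04 -2.80118305e-01  9.59965431e-01 -1.25052069e-01]
 [ 0.00000000e+00  0.00000000e+00  0.00000000e+00  1.00000000e+00]]
```

View pics/top0.png

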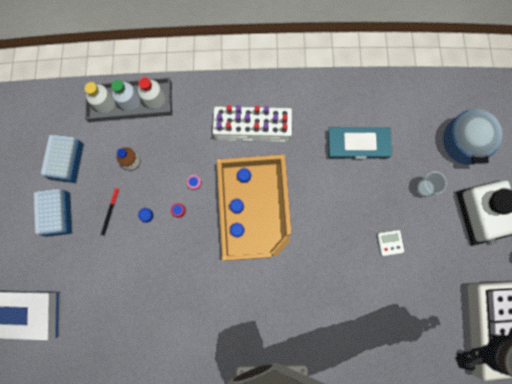

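View pics/scene0.png

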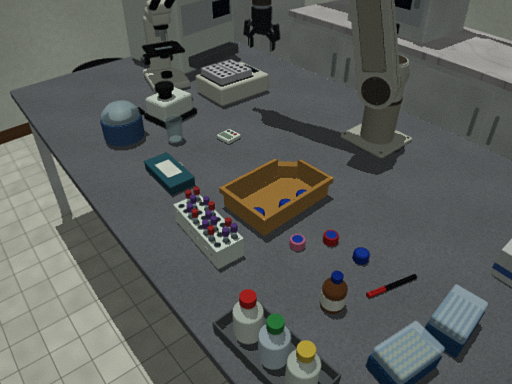

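The top view (up is world +x, left is +y) shows the tote at about (217–290, 155–260), with its cut corner at lower right (280, 248). The tote is therefore turned about +90°. The stray blue cap is at (146, 215), the red decoy at (178, 210) and the pink one at (194, 182). The tube rack is just beyond the tote at row 140, and the timer is at (391, 243). The scene view agrees with this.

```bash
python3 - <<'E'
from h import *
im=np.load('top.npz')['im']
cv2.imwrite('pics/crop1.png',cv2.resize(im[90:280,120:310],None,fx=3,fy=3,interpolation=cv2.INTER_CUBIC))
hsv=cv2.cvtColor(im,cv2.COLOR_BGR2HSV)
def blobs(m,lo,hi,h):
    n,l,s,c=cv2.connectedComponentsWithStats(m.astype(np.uint8))
    for i in range(1,n):
        if lo<s[i,4]<hi: print(c[i].round(1),s[i,4],atz('top',c[i],h).round(3))
b=cv2.inRange(hsv,(105,150,60),(130,255,255))>0
b[:, :110]=0; b[:,310:]=0
print('blue (z .025)');blobs(b,40,400,.025)
a=cv2.inRange(hsv,(8,100,90),(25,255,255)); a[:,:200]=0;a[:,310:]=0
n,l,s,c=cv2.connectedComponentsWithStats(a); k=1+s[1:,4].argmax()
cs=max(cv2.findContours((l==k).astype(np.uint8),0,2)[0],key=cv2.contourArea)
box=cv2.boxPoints(cv2.minAreaRect(cs)); print(box, atz('top',box,.07).round(3), atz('top',box.mean(0),.07))
print(atz('top',[(213,140),(292,141),(213,108),(292,108)],.05).round(3))
E
```

```text
blue (z .025)Traceback (most recent call last):
  File "<stdin>", line 11, in <module>
  File "<stdin>", line 8, in blobs
  File "h.py", line 18, in atz
    e,v=rays(name,px); return e+v*((h-e[2])/v[:,2])[:,None]
        ~~~~^^^^^^^^^
  File "h.py", line 16, in rays
    return np.array(c['eye']), v@np.array(c['rotation']).T
                               ~^~~~~~~~~~~~~~~~~~~~~~~~~~
ValueError: matmul: Input operand 1 has a mismatch in its core dimension 0, with gufunc signature (n?,k),(k,m?)->(n?,m?) (size 4 is different from 3)
```

View pics/crop1.png

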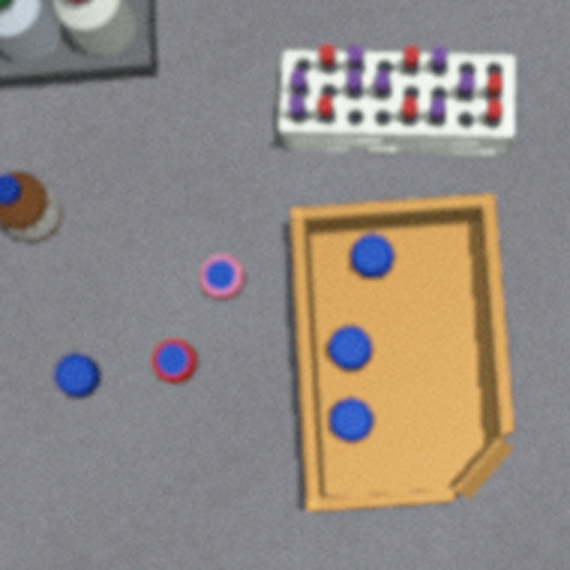

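The crop shows the tote rim corners at crop pixels (292, 208), (494, 195) and (305, 510), and the cut corner at about (480, 465). Three caps lie near the left (+x) wall, and the stray cap is at (77, 375).

```bash
sed -i "s/v@np.array(c\['rotation'\]).T/v@(R.from_quat(c['rotation']).as_matrix() if np.size(c['rotation'])==4 else np.array(c['rotation'])).T/" h.py
python3 - <<'E'
from h import *
print(imaging.get_calibration('top')['rotation'])
f=lambda x,y:(x/3+120-.33,y/3+90-.33)
def P(t,pts,h):
    print(t); print(atz('top',[f(*p) for p in pts],h).round(3))
P('stray',[(77,375)],.025); P('red,pink',[(174,361),(221,276)],.025)
P('caps',[(372,256),(350,348),(351,420)],.031)
c=[(291,208),(495,195),(513,430),(451,500),(306,511)]
P('rim',c,.07); q=atz('top',[f(*p) for p in c],.07)
print('bearing -y->+y',np.degrees(np.arctan2(*(q[4]-q[0])[[1,0]])), 'cut side', np.degrees(np.arctan2(*(q[2]-q[1])[[1,0]])),'-y wall', np.degrees(np.arctan2(*(q[0]-q[1])[[1,0]])), np.linalg.norm(q[4]-q[0]),np.linalg.norm(q[1]-q[0]), 'centre',(q[4]+q[1])/2)
P('rack top near edge',[(280,135),(515,138)],.06)
E
```

```text
[-0.69529292  0.71292402 -0.06112908  0.06760422]
stray
[[0.52  0.346 0.025]]
red,pink
[[0.531 0.253 0.025]
 [0.612 0.209 0.025]]
caps
[[0.626 0.064 0.031]
 [0.538 0.086 0.031]
 [0.471 0.086 0.031]]
rim
[[ 0.664  0.137  0.07 ]
 [ 0.672 -0.052  0.07 ]
 [ 0.455 -0.061  0.07 ]
 [ 0.394 -0.004  0.07 ]
 [ 0.387  0.125  0.07 ]]
bearing -y->+y -177.63467865165887 cut side -177.62351319988957 -y wall 92.18547867763343 0.27776500115330716 0.18861734331877283 centre [0.52926168 0.03668884 0.07      ]
rack top near edge
[[ 0.738  0.148  0.06 ]
 [ 0.729 -0.073  0.06 ]]
```

The measurements fit the given sizes. The tote centre is about (0.529, 0.037) with its x axis at bearing +92.4°, and the stray cap is at (0.520, 0.346). The tool can only turn about the vertical, so I'll tip the tote twice: first towards −x by gripping a short wall, then towards +y by gripping the +x wall.

>>> apply_moves([
  [[0.37,0.85,0,2.95,1],[0.37,0.85,0,2.95,1],[0.37,0.85,0,2.95,1],[0.37,0.85,0,2.95,1],[0.37,0.85,0,2.95,1],[0.37,0.85,0,2.95,1],[0.37,0.85,0,2.95,1],[0.37,0.85,0,2.95,1]],
])

```text
clock: 0.77
eef_pos: [0.2822, -0.1986, 0.2481]
tool_rot: [0.931, 0.365, -0.0, -0.0]
ft_force: [0.6, 0.2, 0.0]
grip_width: 0.0855
grasp_force: 0.0
```

>>> apply_moves([
  [[0.37,0.85,0,2.95,1],[0.37,0.85,0,2.95,1],[0.37,0.85,0,2.95,1],[0.37,0.85,0,2.95,1],[0.37,0.85,0,2.95,1],[0.37,0.85,0,2.95,1],[0.37,0.85,0,2.95,1],[0.37,0.85,0,2.95,1]],
])

```text
clock: 1.43
eef_pos: [0.4006, 0.0735, 0.2481]
tool_rot: [0.836, 0.548, -0.0, 0.0]
ft_force: [1.0, -0.7, -0.4]
grip_width: 0.0853
grasp_force: 0.0
```

>>> apply_moves([
  [[0.37,0.85,0,2.95,1],[0.37,0.85,0,2.95,1],[0.37,0.85,0,2.95,1],[0.37,0.85,0,2.95,1],[0.37,0.85,0,2.95,1],[0.37,0.85,0,2.95,1],[0.37,0.85,0,2.95,1],[0.37,0.85,0,2.95,1]],
])

```text
clock: 2.1
eef_pos: [0.5191, 0.3452, 0.2475]
tool_rot: [0.707, 0.708, -0.001, -0.0]
ft_force: [0.1, -1.4, 0.3]
grip_width: 0.0853
grasp_force: 0.0
```

>>> apply_moves([
  [[0,0,-0.8,0,1],[0,0,-0.8,0,1],[0,0,0,0,1],[0,0,0,0,1]],
])

```text
clock: 2.43
eef_pos: [0.5171, 0.3425, 0.1816]
tool_rot: [0.707, 0.707, -0.004, -0.001]
ft_force: [-0.9, 0.1, 0.9]
grip_width: 0.0856
grasp_force: 0.0
```

```bash
python3 - <<'E'
from h import *
im,d=cam('wrist','w1.png'); o=get_obs(); print(o['clock'],o['eef_pos'],o['tool_rot'])
hsv=cv2.cvtColor(im,cv2.COLOR_BGR2HSV)
b=cv2.inRange(hsv,(105,150,50),(130,255,255))
n,l,s,c=cv2.connectedComponentsWithStats(b)
for i in range(1,n):
    if s[i,4]>300: print(c[i].round(0),s[i],atz('wrist',c[i],.02).round(3),dep('wrist',c[i]).round(3))
E
```

```text
2.4833 [0.51859718 0.34316155 0.18422652] [ 7.07646794e-01  7.06565621e-01 -1.00256754e-03 -1.78236279e-04]
[488. 128.] [ 463  111   49   37 1462] [[0.745 0.395 0.02 ]] [[0.678 0.401 0.105]]
[258. 171.] [ 239  150   40   42 1275] [[0.521 0.353 0.02 ]] [[0.521 0.354 0.025]]
[269. 258.] [257 247  25  22 449] [[0.533 0.255 0.02 ]] [[0.533 0.258 0.025]]
[337. 294.] [327 283  23  21 338] [[0.613 0.208 0.02 ]] [[0.611 0.211 0.025]]
```

View pics/w1.png

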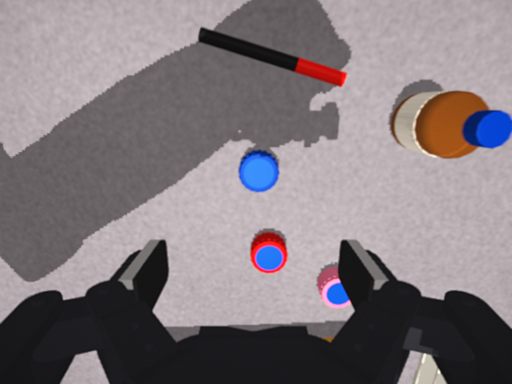

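The wrist view shows the blue stray cap at (258, 171), clear of the red decoy (269, 258), the pink one (337, 294), the pen and the bottle. This puts the cap at about (0.521, 0.351), with its top at 25 mm as it should be. I'll descend and grip.

>>> apply_moves([
  [[0.05,0.17,-0.7,0,1],[0,0,-0.7,0,1],[0,0,-0.7,0,1],[0,0,-0.7,0,1],[0,0,-0.7,0,1],[0,0,-0.6,0,1],[0,0,0,0,1],[0,0,0,0,-1]],
])

```text
clock: 3.15
eef_pos: [0.5216, 0.3502, 0.0216]
tool_rot: [0.708, 0.706, 0.0, 0.0]
ft_force: [0.9, 0.1, 0.3]
grip_width: 0.0752
grasp_force: 0.0
```

>>> apply_moves([
  [[0,0,0,0,-1],[0,0,0,0,-1],[0,0,0,0,-1],[0,0,0,0,-1],[0,0,0,0,-1],[0,0,0,0,-1],[0,0,0,0,-1],[0,0,0,0,-1]],
])

```text
clock: 3.82
eef_pos: [0.5231, 0.3517, 0.0236]
tool_rot: [0.708, 0.707, 0.003, 0.001]
ft_force: [0.1, -0.3, 7.2]
grip_width: 0.0381
grasp_force: 60.7
```

>>> apply_moves([
  [[0,0,0.9,0,-1],[0,0,0.9,0,-1],[0,0,0.9,0,-1],[0,0,0.9,0,-1],[-0.1,-0.85,0,0,-1],[-0.1,-0.85,0,0,-1],[-0.1,-0.85,0,0,-1],[-0.1,-0.85,0,0,-1]],
])

```text
clock: 4.48
eef_pos: [0.505, 0.2135, 0.1659]
tool_rot: [0.707, 0.707, 0.001, 0.001]
ft_force: [1.0, -0.4, -0.2]
grip_width: 0.0378
grasp_force: 60.4
```

>>> apply_moves([
  [[-0.1,-0.85,0,0,-1],[-0.1,-0.85,0,0,-1],[-0.1,-0.85,0,0,-1],[-0.1,-0.85,0,0,-1],[-0.1,-0.85,0,0,-1],[-0.1,-0.85,0,0,-1],[0,-0.15,0,0,-1],[0,0,0,0,-1]],
])

```text
clock: 5.15
eef_pos: [0.4812, 0.0024, 0.1655]
tool_rot: [0.709, 0.705, 0.001, 0.001]
ft_force: [1.3, 0.8, -0.2]
grip_width: 0.0379
grasp_force: 60.4
```

```bash
python3 - <<'E'
from h import *
im,d=cam('wrist','w2.png'); im2,_=cam('top'); cv2.imwrite('pics/two.png',np.hstack([cv2.resize(im,(400,300)),cv2.resize(im2[120:300,180:420],(400,300))]))
o=get_obs(); print(o['clock'],o['eef_pos'],o['grip_width'],o['grasp_force'])
E
```

```text
5.25 [0.48149504 0.0046633  0.16511767] 0.03765046174860651 60.394721031188965
```

View pics/two.png

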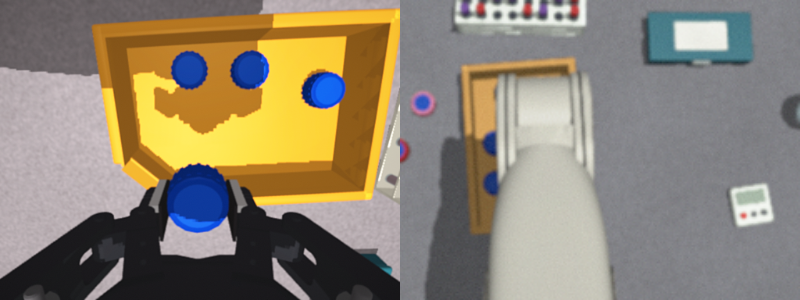

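The cap is held between the fingers and the tote has not moved, with its three caps undisturbed. I'll lower the cap to the floor of the tote and let go.

>>> apply_moves([
  [[0,0,-0.7,0,-1],[0,0,-0.7,0,-1],[0,0,-0.7,0,-1],[0,0,-0.7,0,-1],[0,0,-0.4,0,-1],[0,0,0,0,-1],[0,0,0,0,-1],[0,0,0,0,0.4]],
])

```text
clock: 5.92
eef_pos: [0.4823, 0.0054, 0.0374]
tool_rot: [0.707, 0.707, 0.001, 0.001]
ft_force: [0.8, -0.1, -0.8]
grip_width: 0.0487
grasp_force: 0.0
```

>>> apply_moves([
  [[0,0,0,0,0.6],[0,0,0,0,0.6],[0,0,0,0,0.6],[0,0,0,0,0.6],[0,0,0.7,0,0.6],[0,0,0.9,0,0.6],[0,0,0.9,0,0.6],[0,0,0.9,0,0.6]],
])

```text
clock: 6.58
eef_pos: [0.4805, 0.0042, 0.1739]
tool_rot: [0.708, 0.707, -0.0, -0.0]
ft_force: [0.8, 0.1, -0.1]
grip_width: 0.0679
grasp_force: 0.0
```

The cap is released. Next I'll grip the far short wall (−y) at tote x ≈ +58 mm.

>>> apply_moves([
  [[0.75,0.4,0,0.4,-0.06],[0.75,0.4,0,0.4,-0.06],[0.75,0.4,0,0.4,-0.06],[0.75,0.4,0,0.4,-0.06],[0.75,0.4,0,0.4,-0.06],[0.75,0.4,0,0.4,-0.06],[0,0,0,0,-0.06],[0,0,0,0,-0.06]],
])

```text
clock: 7.25
eef_pos: [0.6616, 0.1012, 0.1703]
tool_rot: [0.692, 0.722, -0.001, -0.001]
ft_force: [-0.6, -0.3, -0.2]
grip_width: 0.0397
grasp_force: 0.0
```

```bash
python3 - <<'E'
from h import *
im,d=cam('wrist'); im2,_=cam('top'); cv2.imwrite('pics/three.png',np.hstack([im,im2[100:292,170:426].repeat(2,0).repeat(2,1)])[:, :1024][::1]); 
cv2.imwrite('pics/three.png',cv2.resize(cv2.imread('pics/three.png'),(800,300)))
o=get_obs(); print(o['clock'],o['eef_pos'],o['grip_width'],o['tool_rot'])
E
```

```text
7.35 [0.66020829 0.10002819 0.17187825] 0.03999098995282344 [ 6.92699705e-01  7.21225656e-01 -6.92276410e-04 -4.38515467e-04]
```

View pics/three.png

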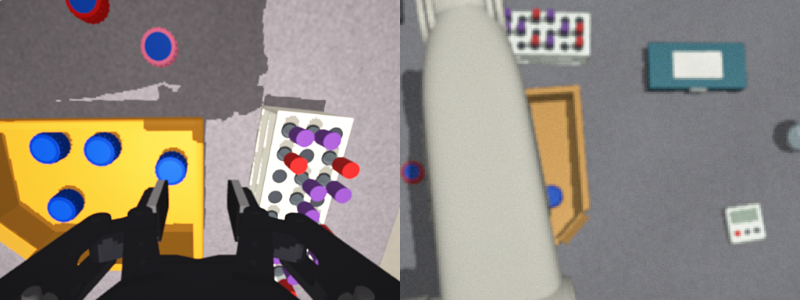

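The wrist view shows all four caps in the tote. The rim's right edge (x ≈ 203 in the picture) lies between the jaws, and the rack is clear to the right. I'll descend and close.

>>> apply_moves([
  [[0,0,-0.7,0,-0.06],[0,0,-0.7,0,-0.06],[0,0,-0.7,0,-0.06],[0,0,-0.5,0,-0.06],[0,0,-0.3,0,-0.06],[0,0,0,0,-0.06],[0,0,0,0,-0.06],[0,0,0,0,-1]],
])

```text
clock: 8.02
eef_pos: [0.6621, 0.1003, 0.0587]
tool_rot: [0.693, 0.721, 0.001, 0.001]
ft_force: [-0.2, -0.5, -0.8]
grip_width: 0.0296
grasp_force: 0.0
```

>>> apply_moves([
  [[0,0,0,0,-1],[0,0,0,0,-1],[0,0,0,0,-1],[0,0,0,0,-1],[0,0,0,0,-1],[0,0,0,0,-1]],
])

```text
clock: 8.52
eef_pos: [0.6625, 0.1005, 0.0589]
tool_rot: [0.693, 0.721, 0.002, 0.001]
ft_force: [-0.3, -0.6, 6.8]
grip_width: 0.0115
grasp_force: 60.1
```

>>> apply_moves([
  [[0,-0.11,0.25,0,-1],[0,-0.13,0.24,0,-1],[0,-0.15,0.23,0,-1],[0,-0.16,0.22,0,-1],[0.02,-0.18,0.21,0,-1],[0.02,-0.19,0.2,0,-1],[0,0,0,0,-1],[0,0,0,0,-1]],
])

```text
clock: 9.18
eef_pos: [0.6632, 0.0628, 0.1111]
tool_rot: [0.693, 0.721, 0.001, 0.0]
ft_force: [0.6, 0.8, -3.2]
grip_width: 0.0107
grasp_force: 59.6
```

```bash
python3 - <<'E'
from h import *
im,d=cam('wrist'); im2,_=cam('scene'); cv2.imwrite('pics/four.png',np.hstack([cv2.resize(im,(400,300)),cv2.resize(im2[100:280,180:420],(400,300))]))
o=get_obs(); print(o['clock'],o['eef_pos'],o['grip_width'],o['ft_force'])
E
```

```text
9.2833 [0.66227796 0.0635848  0.10979414] 0.010854454698061894 [-0.3626159   0.31592159 -2.62481454]
```

View pics/four.png

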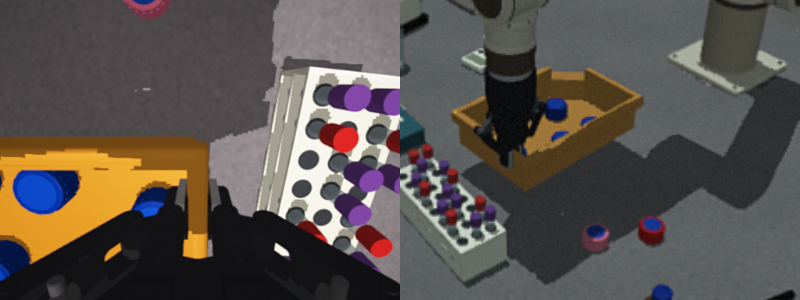

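The wrist and scene views show the tote in the grip with the caps still spread out. It seems to hang fairly stiffly, so I'll measure its tilt from the depth image.

```bash
cat >> h.py <<'E'
def floor(name):
    """plane of the tote floor (amber pixels, up-facing), and caps' points; prints tilt direction"""
    z=np.load(f'{name}.npz'); hsv=cv2.cvtColor(z['im'],cv2.COLOR_BGR2HSV)
    m=(cv2.inRange(hsv,(8,100,40),(28,255,255))>0)&(z['d']>0)
    ys,xs=np.nonzero(m); e,v=rays(name,np.c_[xs,ys]); p=e+v*z['d'][ys,xs][:,None]
    p=p[(abs(p[:,0]-.53)<.25)&(abs(p[:,1]-.03)<.25)]
    g=np.random.default_rng(0); best=0
    for _ in range(1500):
        a=p[g.choice(len(p),3,False)]; n=np.cross(a[1]-a[0],a[2]-a[0]); L=np.linalg.norm(n)
        if L<1e-5: continue
        n/=L; n*=np.sign(n[2])
        if n[2]<.6: continue
        k=(abs((p-a[0])@n)<.003); 
        if k.sum()>best: best=k.sum(); K=k
    q=p[K]; c=q.mean(0); n=np.linalg.svd(q-c,full_matrices=False)[2][2]; n*=np.sign(n[2])
    print(name,len(p),best,'n',n.round(3),'tilt',np.degrees(np.arccos(n[2])).round(1),'slope to -y(world)',np.degrees(np.arctan2(-n[1],n[2])).round(1),'to -x(world)',np.degrees(np.arctan2(-n[0],n[2])).round(1),'c',c.round(3),'ext',q.min(0).round(3),q.max(0).round(3))
    b=(cv2.inRange(hsv,(105,140,40),(130,255,255))); N,l,s,cc=cv2.connectedComponentsWithStats(b)
    for i in range(1,N):
        if s[i,4]>25:
            yy,xx=np.nonzero((l==i)&(z['d']>0)); 
            if len(yy)==0: continue
            e,v=rays(name,np.c_[xx,yy]); w=np.median(e+v*z['d'][yy,xx][:,None],0)
            if abs(w[0]-.53)<.2 and abs(w[1]-.03)<.17: print('  blue',cc[i].round(0),s[i,4],w.round(3))
E
python3 - <<'E'
from h import *
cam('top')
for n in('wrist','scene','top'): floor(n)
E
```

```text
wrist 27195 13024 n [-0.002 -0.009  1.   ] tilt 0.5 slope to -y(world) 0.5 to -x(world) 0.1 c [0.556 0.026 0.057] ext [ 0.476 -0.041  0.055] [0.658 0.094 0.062]
  blue [184.   2.] 99 [0.613 0.199 0.025]
  blue [ 57. 243.] 3717 [0.547 0.054 0.082]
  blue [193. 258.] 1155 [0.627 0.047 0.081]
  blue [ 15. 331.] 1384 [ 0.498 -0.021  0.071]
scene 3606 710 n [-0.003 -0.006  1.   ] tilt 0.4 slope to -y(world) 0.3 to -x(world) 0.2 c [0.508 0.003 0.057] ext [ 0.401 -0.089  0.053] [0.667 0.094 0.061]
  blue [273. 165.] 143 [ 0.491 -0.025  0.079]
top 2571 1263 n [-0.003  0.005  1.   ] tilt 0.3 slope to -y(world) -0.3 to -x(world) 0.2 c [ 0.554 -0.052  0.055] ext [ 0.41  -0.085  0.052] [ 0.663 -0.008  0.059]
  blue [283. 223.] 70 [ 0.483 -0.04   0.079]
```

The tote came up rigid and level (tilt 0.5°, floor at 57 mm), so a full-force grip does not let it pivot. I'll set it down again and check whether an intermediate finger command gives a lighter grip that it can pivot in.

>>> apply_moves([
  [[0,0.3,-0.3,0,-1],[0,0.3,-0.3,0,-1],[-0.04,0.3,-0.3,0,-1],[0,0,-0.25,0,-1],[0,0,-0.15,0,-1],[0,0,0,0,-0.8],[0,0,0,0,-0.8],[0,0,0,0,-0.8]],
])

```text
clock: 10.0
eef_pos: [0.6605, 0.1014, 0.0586]
tool_rot: [0.692, 0.722, 0.001, -0.001]
ft_force: [-3.0, 4.4, 4.1]
grip_width: 0.0109
grasp_force: 59.9
```

>>> apply_moves([
  [[0,0,0,0,-0.74],[0,0,0,0,-0.74],[0,0,0,0,-0.74]],
])

```text
clock: 10.25
eef_pos: [0.6608, 0.1009, 0.0586]
tool_rot: [0.692, 0.722, 0.001, -0.001]
ft_force: [-3.2, 4.7, 4.6]
grip_width: 0.0112
grasp_force: 47.1
```

>>> apply_moves([
  [[0,0,0,0,-0.72],[0,0,0,0,-0.72],[0,0,0,0,-0.72]],
])

```text
clock: 10.5
eef_pos: [0.661, 0.1001, 0.0586]
tool_rot: [0.692, 0.721, 0.0, -0.0]
ft_force: [-2.8, 3.9, 4.8]
grip_width: 0.012
grasp_force: 6.8
```

The grip force can be set this way: −0.74 gives 47 N and −0.72 gives about 7 N. I'll repeat the lifting arc with the light grip.

>>> apply_moves([
  [[0,-0.11,0.25,0,-0.72],[0,-0.13,0.24,0,-0.72],[0,-0.15,0.23,0,-0.72],[0,0,0,0,-0.72]],
])

```text
clock: 10.83
eef_pos: [0.6628, 0.0815, 0.0897]
tool_rot: [0.693, 0.721, 0.001, 0.002]
ft_force: [-0.1, -0.3, -1.9]
grip_width: 0.012
grasp_force: 16.4
```

```bash
python3 - <<'E'
from h import *
for n in('wrist','scene'): cam(n);floor(n)
E
```

```text
wrist 27238 12967 n [-0.031 -0.016  0.999] tilt 2.0 slope to -y(world) 0.9 to -x(world) 1.8 c [0.555 0.044 0.033] ext [ 0.47  -0.022  0.028] [0.659 0.112 0.041]
  blue [  3. 234.] 221 [0.494 0.065 0.037]
  blue [ 63. 243.] 3723 [0.548 0.071 0.057]
  blue [193. 260.] 926 [0.627 0.064 0.058]
  blue [ 17. 331.] 1520 [ 0.497 -0.005  0.047]
scene 3536 697 n [-0.042 -0.014  0.999] tilt 2.6 slope to -y(world) 0.8 to -x(world) 2.4 c [0.509 0.025 0.028] ext [ 0.402 -0.064  0.02 ] [0.668 0.114 0.038]
  blue [277. 176.] 130 [ 0.492 -0.006  0.049]
  blue [278. 191.] 29 [0.545 0.061 0.055]
```

>>> apply_moves([
  [[0,0,0,0,-0.716],[0,0,0,0,-0.716]],
])

```text
clock: 11.1
eef_pos: [0.6606, 0.0838, 0.0864]
tool_rot: [0.693, 0.721, -0.0, -0.0]
ft_force: [-0.2, -0.6, -2.1]
grip_width: 0.0123
grasp_force: 15.5
```

>>> apply_moves([
  [[0,0,0,0,-0.712],[0,0,0,0,-0.712]],
])

```text
clock: 11.27
eef_pos: [0.6606, 0.0842, 0.0865]
tool_rot: [0.693, 0.721, -0.0, -0.0]
ft_force: [1.0, 0.6, -2.9]
grip_width: 0.0125
grasp_force: 15.9
```

```bash
python3 - <<'E'
from h import *
for n in('wrist','scene'): cam(n);floor(n)
E
```

```text
wrist 27226 12767 n [-0.047 -0.023  0.999] tilt 3.0 slope to -y(world) 1.3 to -x(world) 2.7 c [0.552 0.046 0.027] ext [ 0.463 -0.021  0.021] [0.658 0.116 0.037]
  blue [  6. 231.] 442 [0.492 0.069 0.033]
  blue [ 67. 241.] 3575 [0.547 0.073 0.052]
  blue [193. 260.] 932 [0.624 0.066 0.054]
  blue [ 20. 328.] 1888 [ 0.494 -0.002  0.041]
scene 3512 659 n [-0.062 -0.04   0.997] tilt 4.2 slope to -y(world) 2.3 to -x(world) 3.6 c [0.517 0.031 0.025] ext [ 0.403 -0.056  0.015] [0.668 0.115 0.04 ]
  blue [277. 177.] 127 [ 0.491 -0.005  0.045]
  blue [279. 193.] 32 [0.543 0.062 0.052]
```

Loosening the fingers lets the rim cant between the pads. The tote's weight jams it there at a steady 16 N or so, and it tips towards +y. So the finger opening sets the cant across the gripped wall, and the tote can pivot about the pads along the wall. The +x long wall near its −y end is the better place: cant then gives −x and pivot gives +y. I'll set the tote down and regrasp there.

>>> apply_moves([
  [[0,0.1,-0.2,0,-0.712],[0,0.1,-0.2,0,-0.712],[0,0.1,-0.2,0,-0.712],[0,0.09,-0.15,0,-0.712],[0,0,0,0,-0.06],[0,0,0,0,-0.06],[0,0,0,0,-0.06],[0,0,0.5,0,-0.06]],
])

```text
clock: 12.03
eef_pos: [0.6582, 0.0991, 0.0733]
tool_rot: [0.693, 0.721, -0.003, -0.002]
ft_force: [-0.5, 0.1, -1.6]
grip_width: 0.0402
grasp_force: 0.0
```

>>> apply_moves([
  [[0,0,0.9,0,-0.06],[0,0,0.9,0,-0.06],[0,0,0.9,0,-0.06],[-0.2,0.15,0.5,6.9,-0.06],[-0.2,0.15,0.5,6.9,-0.06],[-0.2,0.15,0,6.9,-0.06],[-0.2,0.15,0,6.9,-0.06],[-0.2,0.15,0,6.9,-0.06]],
])

```text
clock: 12.7
eef_pos: [0.6212, 0.1297, 0.2268]
tool_rot: [0.445, 0.895, 0.001, 0.001]
ft_force: [0.4, 0.1, -0.6]
grip_width: 0.0402
grasp_force: 0.0
```

>>> apply_moves([
  [[0,0,0,6.9,-0.06],[0,0,0,6.9,-0.06],[0,0,0,6.9,-0.06],[0,0,0,6.9,-0.06],[0,0,0,6.9,-0.06],[0,0,0,6.9,-0.06],[0,0,0,6.9,-0.06],[0,0,0,6.9,-0.06]],
])

```text
clock: 13.37
eef_pos: [0.6212, 0.1294, 0.226]
tool_rot: [-0.02, 1.0, 0.0, 0.001]
ft_force: [-0.1, 0.8, 0.1]
grip_width: 0.0401
grasp_force: 0.0
```

```bash
python3 - <<'E'
from h import *
im,_=cam('wrist');cam('top');cam('scene'); cv2.imwrite('pics/five.png',im)
for n in('wrist','scene'): floor(n)
o=get_obs(); print(o['clock'],o['eef_pos'],o['grip_width'],o['tool_rot'],o['joint_pos'])
E
```

```text
wrist 38897 22323 n [0.001 0.001 1.   ] tilt 0.1 slope to -y(world) -0.1 to -x(world) -0.0 c [0.548 0.03  0.005] ext [ 0.441 -0.054  0.003] [0.662 0.122 0.01 ]
  blue [208.  26.] 1340 [0.473 0.079 0.031]
  blue [126.  37.] 1378 [ 0.486 -0.003  0.03 ]
  blue [210.  95.] 1094 [0.539 0.082 0.031]
  blue [193. 174.] 956 [0.625 0.063 0.03 ]
scene 4700 1221 n [0.003 0.003 1.   ] tilt 0.3 slope to -y(world) -0.2 to -x(world) -0.2 c [0.522 0.012 0.006] ext [ 0.399 -0.055  0.001] [0.667 0.127 0.009]
  blue [278. 183.] 143 [0.492 0.001 0.029]
  blue [298. 191.] 45 [0.475 0.072 0.031]
  blue [282. 200.] 52 [0.544 0.075 0.031]
  blue [259. 209.] 34 [0.62  0.06  0.031]
13.5167 [0.62117516 0.12941678 0.22580086] 0.040220685183986485 [-1.60814418e-02  9.99870551e-01  7.50982855e-05  5.13391624e-04] [ 2.05424199e-01  5.23059339e-01  3.63360239e-01  1.41006052e+00
 -4.57413991e-05  1.73259901e-01]
```

View pics/five.png

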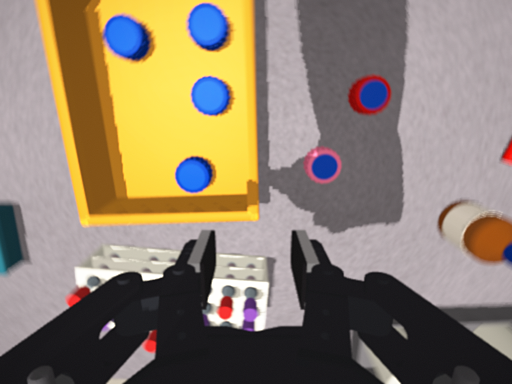

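The view shows the tote flat with four caps in it. Its +x rim runs up column 255 or so, with the corner at (257, 217), and the pink decoy is well to the right at (324, 165). I'll measure the rim.

```bash
python3 - <<'E'
from h import *
print(atz('wrist',[(258,219),(253,5),(248,205),(84,224)],.07).round(3))
z=np.load('wrist.npz');im=z['im']; H=cv2.cvtColor(im,cv2.COLOR_BGR2HSV)
for r in (60,120,170):
    a=np.nonzero(cv2.inRange(H[r:r+1],(8,100,40),(28,255,255))[0])[0]; a=a[a<300]
    print(r,a.max(),[ (c,dep('wrist',[(c,r)])[0].round(3).tolist()) for c in (a.max()-1,a.max()-5,a.max()-9,a.max()-13,a.max()-18)])
E
```

```text
[[ 0.661  0.137  0.07 ]
 [ 0.465  0.124  0.07 ]
 [ 0.646  0.126  0.07 ]
 [ 0.674 -0.045  0.07 ]]
60 255 [(np.int64(254), [0.508, 0.127, 0.069]), (np.int64(250), [0.508, 0.123, 0.069]), (np.int64(246), [0.509, 0.12, 0.069]), (np.int64(242), [0.5, 0.113, 0.005]), (np.int64(237), [0.5, 0.108, 0.006])]
120 256 [(np.int64(255), [0.561, 0.13, 0.068]), (np.int64(251), [0.561, 0.126, 0.068]), (np.int64(247), [0.561, 0.122, 0.069]), (np.int64(243), [0.564, 0.117, 0.007]), (np.int64(238), [0.564, 0.111, 0.005])]
170 258 [(np.int64(257), [0.61, 0.134, 0.065]), (np.int64(253), [0.609, 0.13, 0.07]), (np.int64(249), [0.609, 0.126, 0.069]), (np.int64(245), [0.623, 0.121, 0.005]), (np.int64(240), [0.623, 0.115, 0.007])]
```

>>> apply_moves([
  [[0,0.02,-0.8,1.6,-0.06],[0,0,-0.8,0,-0.06],[0,0,-0.8,0,-0.06],[0,0,-0.8,0,-0.06],[0,0,-0.7,0,-0.06],[0,0,-0.4,0,-0.06],[0,0,0,0,-0.74],[0,0,0,0,-0.74]],
])

```text
clock: 14.18
eef_pos: [0.6204, 0.1302, 0.0525]
tool_rot: [-0.031, 1.0, -0.0, -0.001]
ft_force: [0.2, 0.3, 0.0]
grip_width: 0.017
grasp_force: 0.0
```

>>> apply_moves([
  [[0,0,0,0,-0.74],[0,0,0,0,-0.72],[0,0,0,0,-0.72]],
])

```text
clock: 14.43
eef_pos: [0.6222, 0.1307, 0.0549]
tool_rot: [-0.031, 1.0, 0.0, 0.002]
ft_force: [0.2, 0.9, -1.0]
grip_width: 0.0117
grasp_force: 3.9
```

>>> apply_moves([
  [[-0.05,0,0.18,0,-0.72],[-0.06,0,0.18,0,-0.71],[-0.06,0,0.18,0,-0.7],[-0.07,0,0.18,0,-0.69],[-0.08,0,0.18,0,-0.68],[0,0,0,0,-0.67]],
])

```text
clock: 14.93
eef_pos: [0.6088, 0.1307, 0.0918]
tool_rot: [-0.032, 0.999, 0.0, 0.002]
ft_force: [0.1, 0.8, 0.3]
grip_width: 0.0142
grasp_force: 0.0
```

```bash
python3 - <<'E'
from h import *
for n in('wrist','scene'): cam(n);floor(n)
E
```

```text
wrist 65910 46007 n [-0.     0.001  1.   ] tilt 0.1 slope to -y(world) -0.1 to -x(world) 0.0 c [0.56  0.032 0.005] ext [ 0.471 -0.048  0.003] [0.664 0.124 0.01 ]
  blue [47. 18.] 2858 [0.493 0.004 0.03 ]
  blue [185.  12.] 1478 [0.486 0.085 0.03 ]
  blue [183. 106.] 3349 [0.539 0.084 0.031]
  blue [157. 227.] 2791 [0.621 0.065 0.03 ]
scene 3803 790 n [-0.005 -0.032  0.999] tilt 1.9 slope to -y(world) 1.8 to -x(world) 0.3 c [0.546 0.021 0.006] ext [ 0.327 -0.137 -0.002] [0.668 0.131 0.014]
  blue [259. 209.] 36 [0.619 0.065 0.031]
```

The fingers were loosened too soon and slipped off, and the tote is still flat. I'll grip again, lift firmly first, then loosen in the air so that the weight jams the rim.

>>> apply_moves([
  [[0.32,0,0,0,-0.4],[0,0,0,0,-0.4],[0,0,-0.3,0,-0.4],[0,0,-0.3,0,-0.4],[0,0,-0.3,0,-0.4],[0,0,0,0,-1],[0,0,0,0,-1],[0,0,0,0,-1]],
])

```text
clock: 15.7
eef_pos: [0.6208, 0.1305, 0.0527]
tool_rot: [-0.032, 1.0, 0.0, -0.0]
ft_force: [0.7, -0.1, -2.6]
grip_width: 0.0113
grasp_force: 58.9
```

>>> apply_moves([
  [[0,0,0.2,0,-1],[0,0,0.3,0,-1],[0,0,0.3,0,-1],[0,0,0.3,0,-1],[0,0,0.3,0,-1],[0,0,0,0,-0.74],[0,0,0,0,-0.73],[0,0,0,0,-0.72]],
])

```text
clock: 16.37
eef_pos: [0.6208, 0.1304, 0.1091]
tool_rot: [-0.032, 1.0, 0.0, -0.0]
ft_force: [-1.3, -0.4, -4.0]
grip_width: 0.0121
grasp_force: 15.1
```

>>> apply_moves([
  [[0,0,0,0,-0.718],[0,0,0,0,-0.715],[0,0,0,0,-0.712]],
])

```text
clock: 16.62
eef_pos: [0.6204, 0.1302, 0.1083]
tool_rot: [-0.032, 0.999, -0.0, -0.001]
ft_force: [-0.9, 0.1, -1.4]
grip_width: 0.0127
grasp_force: 2.9
```

```bash
python3 - <<'E'
from h import *
for n in('wrist','scene'): cam(n);floor(n)
E
```

```text
wrist 65925 52197 n [-0.261 -0.039  0.964] tilt 15.3 slope to -y(world) 2.3 to -x(world) 15.2 c [0.581 0.034 0.047] ext [ 0.483 -0.046  0.018] [0.678 0.121 0.076]
  blue [50. 23.] 3700 [0.508 0.007 0.049]
  blue [189.  18.] 2441 [0.502 0.087 0.051]
  blue [180. 115.] 4242 [0.555 0.086 0.067]
  blue [136. 256.] 3718 [0.632 0.066 0.088]
scene 3392 565 n [-0.256 -0.037  0.966] tilt 15.0 slope to -y(world) 2.2 to -x(world) 14.9 c [0.573 0.051 0.11 ] ext [ 0.396 -0.058  0.063] [0.677 0.139 0.139]
```

The tote has now pivoted 15° towards +y with its low edge on the bench. Next I'll open the fingers slowly to let it cant towards −x as well.

>>> apply_moves([
  [[0,0,0.05,0,-0.709],[0,0,0.05,0,-0.706]],
])

```text
clock: 16.88
eef_pos: [0.6208, 0.1303, 0.1129]
tool_rot: [-0.032, 1.0, -0.0, -0.0]
ft_force: [-0.2, 0.2, -2.2]
grip_width: 0.0123
grasp_force: 5.5
```

```bash
python3 - <<'E'
from h import *
cam('wrist');floor('wrist'); o=get_obs(); print(o['grasp_force'],o['grip_width'],o['ft_force'])
E
```

```text
wrist 65713 52017 n [-0.269 -0.059  0.961] tilt 16.0 slope to -y(world) 3.5 to -x(world) 15.7 c [0.582 0.032 0.048] ext [ 0.483 -0.049  0.016] [0.68  0.121 0.078]
  blue [54. 24.] 3823 [0.508 0.007 0.05 ]
  blue [191.  19.] 2579 [0.502 0.088 0.053]
  blue [182. 116.] 4159 [0.556 0.087 0.07 ]
  blue [139. 255.] 3609 [0.633 0.067 0.091]
6.588392728954204 0.012756549404007172 [-0.0447737   0.07718231 -1.17968141]
```

>>> apply_moves([
  [[0,0,0.05,0,-0.702],[0,0,0.05,0,-0.698],[0,0,0,0,-0.694],[0,0,0,0,-0.69]],
])

```text
clock: 17.27
eef_pos: [0.6214, 0.1305, 0.1176]
tool_rot: [-0.032, 0.999, 0.0, 0.001]
ft_force: [1.0, -0.2, -2.0]
grip_width: 0.0131
grasp_force: 4.0
```

>>> apply_moves([
  [[0,0,0.05,0,-0.686],[0,0,0.05,0,-0.682],[0,0,0,0,-0.678],[0,0,0,0,-0.674]],
])

```text
clock: 17.6
eef_pos: [0.6212, 0.1304, 0.1214]
tool_rot: [-0.032, 0.999, 0.0, 0.0]
ft_force: [0.7, 1.0, -1.9]
grip_width: 0.0137
grasp_force: 4.8
```

```bash
python3 - <<'E'
from h import *
cam('wrist');floor('wrist'); o=get_obs(); print(o['grasp_force'],o['grip_width'],o['ft_force'])
E
```

```text
wrist 65830 45164 n [-0.259 -0.133  0.957] tilt 16.9 slope to -y(world) 7.9 to -x(world) 15.1 c [0.584 0.033 0.049] ext [ 0.483 -0.045  0.01 ] [0.686 0.12  0.079]
  blue [67. 29.] 4008 [0.509 0.01  0.049]
  blue [195.  20.] 2730 [0.502 0.09  0.059]
  blue [188. 118.] 4013 [0.558 0.09  0.075]
  blue [149. 253.] 3291 [0.635 0.071 0.094]
2.795777919818647 0.014252970297922257 [ 0.74588839 -0.68981139 -1.2553773 ]
```

The cant is now 7.9°, and the rim has not slipped in the pads (TCP still 46.7 mm above the floor plane). I'll carry on.

>>> apply_moves([
  [[-0.03,0,0.1,0,-0.669],[-0.03,0,0.1,0,-0.664],[-0.03,0,0.1,0,-0.659],[-0.03,0,0.1,0,-0.654],[0,0,0,0,-0.65],[0,0,0,0,-0.65]],
])

```text
clock: 18.15
eef_pos: [0.6167, 0.1306, 0.1379]
tool_rot: [-0.032, 0.999, 0.0, 0.001]
ft_force: [0.5, 1.0, -1.2]
grip_width: 0.015
grasp_force: 4.5
```

>>> apply_moves([
  [[-0.03,0,0.1,0,-0.646],[-0.03,0,0.1,0,-0.642],[-0.03,0,0.1,0,-0.638],[-0.03,0,0.1,0,-0.634],[0,0,0,0,-0.63],[0,0,0,0,-0.63]],
])

```text
clock: 18.65
eef_pos: [0.6118, 0.1306, 0.1538]
tool_rot: [-0.032, 0.999, 0.0, 0.001]
ft_force: [0.6, 0.5, -1.4]
grip_width: 0.0156
grasp_force: 5.2
```

```bash
cat >> h.py <<'E'
def st():
    o=get_obs(); print(o['clock'],o['eef_pos'],o['grasp_force'],o['grip_width'],o['ft_force'])
E
python3 - <<'E'
from h import *
cam('wrist');floor('wrist'); st(); cam('scene'); floor('scene')
E
```

```text
wrist 68335 36196 n [-0.341 -0.25   0.906] tilt 25.0 slope to -y(world) 15.4 to -x(world) 20.6 c [0.576 0.042 0.063] ext [ 0.462 -0.033  0.006] [0.687 0.142 0.12 ]
  blue [192.  17.] 2007 [0.484 0.083 0.062]
  blue [89. 34.] 2981 [0.496 0.005 0.045]
  blue [186. 103.] 3341 [0.54  0.085 0.087]
  blue [147. 228.] 3355 [0.617 0.066 0.111]
18.7 [0.61178223 0.13052894 0.15352099] 4.863814213313162 0.015223274207302231 [ 0.71016816  0.010712   -1.42710283]
scene 3073 357 n [-0.351 -0.277  0.894] tilt 26.6 slope to -y(world) 17.2 to -x(world) 21.5 c [0.574 0.054 0.134] ext [ 0.401 -0.047  0.061] [0.681 0.136 0.188]
```

>>> apply_moves([
  [[0,0,0,0,-0.63],[0,0,0,0,-0.63],[0,0,0,0,-0.63],[0,0,0,0,-0.63],[0,0,0,0,-0.63],[0,0,0,0,-0.63]],
])

```text
clock: 19.25
eef_pos: [0.6113, 0.1304, 0.153]
tool_rot: [-0.032, 0.999, -0.0, -0.0]
ft_force: [0.2, 0.4, -2.5]
grip_width: 0.0157
grasp_force: 4.7
```

```bash
python3 - <<'E'
from h import *
im,_=cam('wrist');floor('wrist'); st(); im2,_=cam('scene'); cv2.imwrite('pics/six.png',np.hstack([cv2.resize(im,(400,300)),cv2.resize(im2[80:260,180:420],(400,300))]))
E
```

```text
wrist 73108 42725 n [-0.339 -0.248  0.908] tilt 24.8 slope to -y(world) 15.3 to -x(world) 20.5 c [0.578 0.05  0.066] ext [ 0.464 -0.031  0.023] [0.686 0.141 0.121]
  blue [93. 40.] 7610 [0.494 0.002 0.047]
19.3 [0.61128834 0.13031734 0.1529704 ] 4.678353059571236 0.015858575324019422 [-0.24490043 -0.06942897 -1.23447029]
```

View pics/six.png

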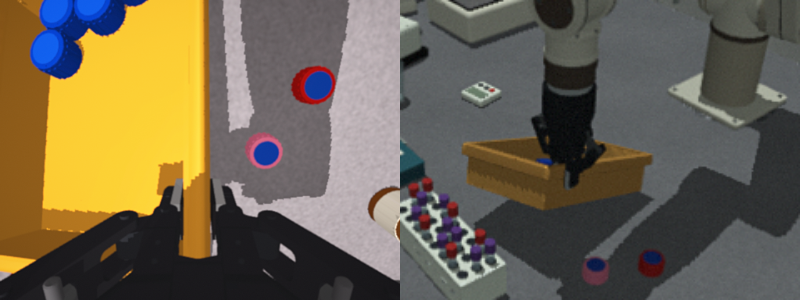

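The caps have slid down, but the wrist view shows them trailing from (55, 55) to the right along the +y wall and out of the frame. I'll cant further so that they run along that wall into the cut corner.

>>> apply_moves([
  [[-0.02,0,0.08,0,-0.625],[-0.02,0,0.08,0,-0.62],[-0.02,0,0.08,0,-0.615],[-0.02,0,0.08,0,-0.61],[0,0,0.05,0,-0.605],[0,0,0.05,0,-0.6],[0,0,0,0,-0.6],[0,0,0,0,-0.6]],
])

```text
clock: 20.02
eef_pos: [0.6086, 0.1306, 0.1703]
tool_rot: [-0.032, 0.999, 0.0, 0.001]
ft_force: [0.7, 1.2, -2.2]
grip_width: 0.0174
grasp_force: 4.8
```

>>> apply_moves([
  [[0,0,0,0,-0.6],[0,0,0,0,-0.6],[0,0,0,0,-0.6],[0,0,0,0,-0.6],[0,0,0,0,-0.6],[0,0,0,0,-0.6]],
])

```text
clock: 20.52
eef_pos: [0.6083, 0.1304, 0.1699]
tool_rot: [-0.032, 0.999, 0.0, 0.0]
ft_force: [0.5, 1.1, -0.8]
grip_width: 0.0174
grasp_force: 4.5
```

```bash
python3 - <<'E'
from h import *
im,_=cam('wrist');floor('wrist'); st(); im2,_=cam('top'); floor('top'); cam('scene'); floor('scene'); cv2.imwrite('pics/seven.png',np.hstack([cv2.resize(im,(400,300)),cv2.resize(im2[120:300,180:420],(400,300))]))
E
```

```text
wrist 73727 35426 n [-0.369 -0.327  0.87 ] tilt 29.5 slope to -y(world) 20.6 to -x(world) 23.0 c [0.58  0.056 0.074] ext [ 0.453 -0.022  0.008] [0.69  0.15  0.145]
  blue [121.  46.] 8046 [0.493 0.013 0.049]
20.5667 [0.60825432 0.13042831 0.16988527] 4.491684541571885 0.016668296276866296 [ 0.36271819  1.11562787 -0.85536362]
top 3807 1821 n [-0.37  -0.331  0.868] tilt 29.8 slope to -y(world) 20.9 to -x(world) 23.1 c [0.592 0.032 0.07 ] ext [ 0.446 -0.027  0.003] [0.681 0.103 0.126]
  blue [264. 219.] 485 [0.491 0.004 0.049]
scene 2924 465 n [0.806 0.025 0.592] tilt 53.7 slope to -y(world) -2.4 to -x(world) -53.7 c [0.671 0.067 0.137] ext [ 0.598 -0.027  0.108] [0.692 0.184 0.227]
```

View pics/seven.png

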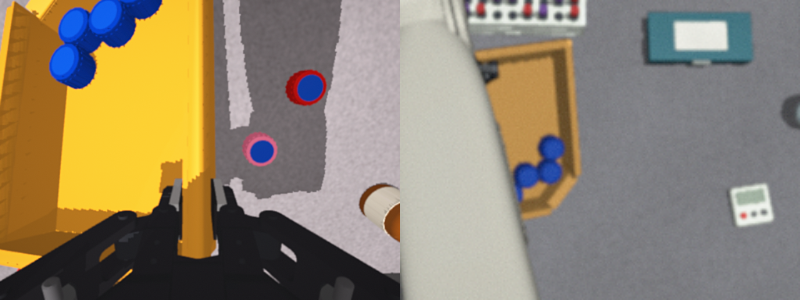

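```bash
cat >> h.py <<'E'
def caps(n,tcp,px,name='top',g=(.089,-.100,.018)):
    n=np.array(n)/np.linalg.norm(n); h=np.array([np.cos(np.radians(183.6)),np.sin(np.radians(183.6)),0]); 
    y=h-np.array([0,0,(h@n)/n[2]]); y/=np.linalg.norm(y); x=np.cross(y,n); A=np.array([x,y,n])
    C=np.array(tcp)-A.T@np.array(g); print('tote centre',C.round(3),'low cut',(C+A.T@np.array([-.06,.105,-.035])).round(3))
    e,v=rays(name,px); top=-.004
    for w in v: 
        t=(C+n*top-e)@n/(w@n); q=A@(e+w*t-C); q[2]=-.0165; print(q.round(3), np.linalg.norm(q-[-.0605,.1055,-.017]).round(3))
E
python3 - <<'E'
from h import *
caps([-.37,-.331,.868],[.6083,.1304,.1699],[(270.6,208),(268.8,223),(256,225),(251,235)])
z=np.load('top.npz'); im=z['im']
cv2.imwrite('pics/eight.png',np.hstack([cv2.resize(im[180:270,220:310],(400,400),interpolation=2),cv2.resize(np.load('wrist.npz')['im'][:150,:300],(400,400))]))
E
```

```text
tote centre [0.54  0.047 0.088] low cut [ 0.469 -0.004 -0.002]
[-0.059  0.03  -0.016] 0.076
[-0.05   0.071 -0.016] 0.036
[-0.013  0.07  -0.016] 0.059
[ 0.004  0.096 -0.016] 0.065
```

View pics/eight.png

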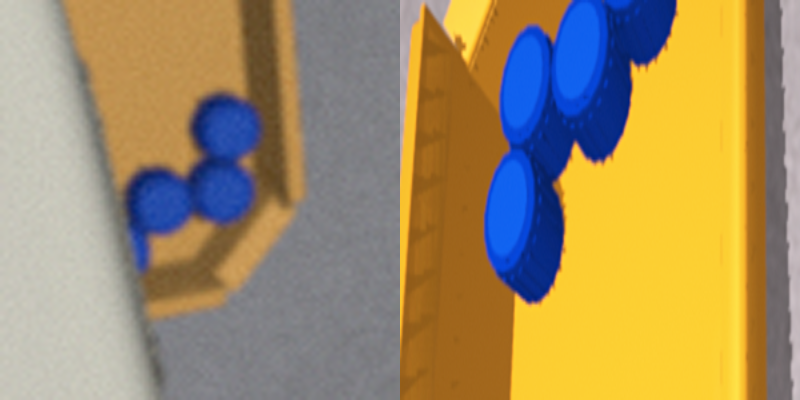

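Three caps are fully visible at (226, 127), (222, 188) and (160, 202) in the left crop. The fourth, at (135, 245), touches them, half hidden by the arm. In the tote's frame they lie about 36 to 76 mm from the lip, well inside 120 mm. The tote is still, tipped 29.7° and held at 4.5 N, so I'll hand the job in.

```bash
python3 - <<'E'
from h import *
st(); print(order.job_done())
E
```

```text
20.6667 [0.60825434 0.1304057  0.1699107 ] 4.502162933349609 0.01752779779164994 [ 1.94541022  0.56524342 -1.17167706]
the job is handed in; nothing more can be done
None
```

The job is handed in: the stray cap is in the tote, which is held still by its rim and tipped about 30° towards the cut corner with all four caps bunched there, the furthest about 76 mm from the lip; one cap was half hidden by the arm, so its position is estimated, and the hand-in call returned no verdict.

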